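# Nip up the lock ring of a tilted spindle head with a pin spanner

### The job

Pick up the two-pin spanner from the cork mat, engage both of its pins in the two holes in the face of the spindle head's lock ring, and only then turn the ring clockwise (looking down on its face) as far as its stop, with the spanner alone, not with the fingers. Take the spanner out again and lay it back flat on the mat, pins down, leaving the other things on the bench where they are.

Things in the scene. Friction and masses are not known exactly. Their poses are not given: they have to be found in the camera images.
- spanner: Steel two-pin (face) spanner, 177 mm long, about 0.2 kg, lying on the mat pins down. Origin midway between the two pin tips, level with its underside; z up as it lies, handle towards -x. Cross head: x -12 to 12, y -37 to 37, z 14 to 22 mm; behind it a shank 20 mm wide, z 14 to 22 mm, then the grip. Both ways round fit the ring.
- pin_left (a point): Tip of the spanner's pin at x = 0, y = +30 mm, z = 0 in the spanner's axes. The pins are round, 8 mm in diameter, and stand 14 mm down from the cross head.
- pin_right (a point): Tip of the spanner's other pin, at x = 0, y = -30 mm, z = 0.
- spanner_grip (a point): Point in the spanner's black box-shaped grip, at x = -100 mm, z = 12 mm in the spanner's axes. The grip is 22 mm wide (y), x = -165 to -65 mm, z = 0 to 24 mm: its underside rests on the mat, level with the pin tips.
- spindle: Grey spindle head, with the lock ring, fixed on a cast stand. Origin and axes as point ring_face. The lock ring is steel, knurled, 108 mm in diameter, 32 mm deep; nothing stands above its face and round its rim it is free. A dark drive plate 84 mm across, flush with the face, fills it: two round holes, 11 mm wide and 11 mm deep, lie 30 mm either side of the centre.
- ring_face (a point): Fixed point, centre of the lock ring's face, 160 mm above the bench. z: the ring's axis out of the face, leaning 30 degrees from vertical towards the stand's front; x: along the face, uphill, away from the front; y: across. It does not turn with the ring.
- play (a point): Same fixed point as ring_face. The drive plate has play in the ring, up to 0.2 rad either way, and at first lies anywhere within 0.18 rad of the angle that joint lock_ring gives; no reading shows this: find the holes by sight or touch. Turned clockwise, the plate first takes up the play (0.25 N m), then carries the ring.
- lock_ring (a joint): Turn of the lock ring in rad, growing clockwise (looking down on the face); starts at 0 to 0.3, hard stop at 1.15; takes 0.5 N m, stays where it is left. Save for the play, the pins meet the holes when the handle points along ring_face's -x axis turned counterclockwise about its z by 0.75 minus this value (or opposite to that).
- mat: Fixed black cork mat 260 x 170 x 4 mm (x, y, z); origin at the centre of its underside on the bench, so its top is 4 mm up.
- tape_measure: Bystander: grey tape measure 65 x 70 x 34 mm; origin under its centre.
- white_tray: Bystander: low white plastic tray 110 x 75 x 30 mm; origin under its centre.
- pencil_cup: Bystander: black pencil cup 72 mm in diameter, 90 mm high, pencils to 150 mm; origin under its centre.
- red_bin: Bystander: open red parts bin 180 x 120 x 80 mm; origin under its centre.
- yellow_bin: Bystander: open yellow parts bin 160 x 110 x 70 mm; origin under its centre.
Things that resemble listed ones, but are neither listed nor needed, are in the scene too. Of the things that look like the spanner, take the one that is farthest from the robot's base at the start.

How it is judged (in metres and radians):
On the way, in this order (a step that is already met when the one before it is completed fails the run):
1. both spanner pins are in the ring's holes (tips more than 6 mm below the face) and the ring has not yet been turned (joint below 0.4) (z of each of pin_left, pin_right in the frame of ring_face below -0.006 m and distance between pin_left and ring_face between 0.025 and 0.039 m and distance between pin_right and ring_face between 0.025 and 0.039 m and value of joint lock_ring below 0.4 rad), for 0.1 s.
2. the ring is turned to its stop (joint above 1.07) with both pins still in the holes (z of each of pin_left, pin_right in the frame of ring_face below -0.006 m and distance between pin_left and ring_face between 0.025 and 0.039 m and distance between pin_right and ring_face between 0.025 and 0.039 m and value of joint lock_ring above 1.07 rad), for 0.1 s.
At the end, for the whole second after the job is handed in: The lock ring is at its stop (joint above 1.07 of 1.15) and the spanner lies flat, pins down (origin below 10 mm, tilted less than 0.12 rad), on the mat: its grip point over the mat (within 120 x 80 mm of the mat's centre) and the midpoint of its pins within 150 x 80 mm of it; at rest and released (value of joint lock_ring above 1.07 rad and x of spanner_grip in the frame of mat between -0.12 and 0.12 m and x of spanner in the frame of mat between -0.15 and 0.15 m and y of spanner_grip in the frame of mat between -0.08 and 0.08 m and y of spanner in the frame of mat between -0.08 and 0.08 m and height (world z) of spanner below 0.01 m and angle between spanner's own z axis and vertical below 0.12 rad and linear speed of spanner below 0.02 m/s and contact force between spanner and the fingers below 0.1 N); the robot touches nothing.
It fails at once if the fingers push on the ring or spindle head (contact force between the fingers and spindle above 3 N).
It fails at once if a bystander is moved more than 40 mm (distance of any of tape_measure, white_tray, pencil_cup, red_bin, yellow_bin from where it was at the start of the episode above 0.04 m).
It also fails if it takes over 72 s, if anything falls off the work surface, if the arm or the gripper's body presses on something with over 40 N, if the wrist force passes 120 N, or if a joint passes its speed limit or range.

### The arm

A 7-joint arm with a two-finger parallel gripper is mounted at the origin on the work surface. World frame = base frame: x ahead of the robot, y to its left, z up, the work surface at z = 0. Lengths are in mm, angles in rad, forces in N, time in s.
With the tool pointing down it reaches from about 350 to 900 mm from the base axis. Payload 19.9 kg.
Tool frame: the origin (TCP) lies midway between the tips of the shut fingers; the grasp point (between the pads) lies 19 mm behind it; z points along the fingers, y is the line along which they close (so a half turn about z gives the same grasp; the last joint's range is limited). The gripper opens to 85 mm and grips with 20 to 120 N. Pads are 22 mm wide; open, the fingers measure 114 mm over their backs; the gripper's body (76 mm by 85 mm) begins 54 mm behind the grasp point. The pads swing forward as they close: fully open they stand 13 mm farther back than shut.
Start: joints at [1.125, 0.417, -0.01, 1.614, 0.005, 1.111, -0.053], TCP at [245.565, -574.716, 231.26] pointing down, gripper open.
Joint ranges: [-2.81, 2.81], [-0.39, 2.02], [-1.27, 1.25], [0.06, 2.57], [-1.19, 4.33], [0.19, 2], [-2.82, 2.82]. Speed limits (rad/s): [1.89, 1.89, 2.39, 2.39, 3.01, 3.01, 3.01].

### API

Orientations are given as a rotation vector (axis times angle).
In Python, from station import readout, vision, order gives the robot as it stands. The module is installed in compiled form; this text tells all that it offers.
- The arm moves only by the shell command python3 -m crank 'ROWS' [FORCE]. ROWS is JSON, one flat list of numbers, 7 for each row, row after row: the opening, from 0 (shut) to 1 (fully open), then the shift along the tool's x, y, z in cm, then the turn, a rotation vector about the tool's x, y, z in rad. In form: [hand, tx, ty, tz, rx, ry, rz, hand, tx, ty, tz, rx, ry, rz, ...]. A call has 1 to 20 rows; each row is the pose to reach, as a shift and turn from the pose commanded when the call began, along the tool's axes at that moment; what a row does not reach only later rows make up. A row lasts 1/12 s, in which the tool goes at most 41.7 mm and 7.16 degrees, less where a joint would pass 70% of its speed; a pose out of reach is approached as far as the arm can. A call with a gripper value outside its range is refused whole. The fingers move at their own pace and stop on an object; FORCE is the grip in N (left out, the last holds). Time passes only in rows, so rows that repeat a pose let the fingers close. It gives the time, the measured TCP pose, the force, the opening and the grip force at its end, in the units of the state.
- readout.sense(): the state, without advancing time (a new reading comes with each control period).
- vision.grab_frame(name): name is "side" or "top" or "wrist"; returns (picture, depth): 420x560x3 uint8, red, green, blue; 420x560 float32, mm along the optical axis (not along the pixel's ray), 0 where there is no reading.
- vision.camera_params(name): a dict with "fx", "fy", "cx", "cy" (pixels), "rvec" (rotation vector, rad) and "tvec" (3), from world to camera coordinates, as OpenCV has them. Camera axes: x right, y down, z forward; pixel columns grow to the right and rows downward; lengths in mm; the calibration is good to about 2 mm. A picture is of the moment at which its call begins: read the wrist's pose just before it. camera_params takes no time and is no camera call; for the wrist camera it gives the pose at the moment of the call.
- order.job_done(): hands the job in; it is judged then, once.
The state is a dict: "t": time; "joints": joint angles; "qd": joint speeds; "joint_efforts": joint torques, N m; "ee_pos": TCP position; "eef_rot": TCP orientation; "contact_force": force on the tool from outside, world axes, zero at the start; "ft_torque": the same for the moment, N m; "opening": finger opening in mm; "grip_force": force on a finger pad.
Only numpy, scipy, OpenCV 4.12 (cv2) and the standard library are available. Lean on these libraries where they do the work, as an engineer would, in place of code of your own. Each camera call takes 0.05 s, during which the arm holds its last target. There are 200 camera calls.

## Working session

There is one attempt and no reset: what is moved stays moved. The work goes in short steps, Python scripts to look and compute and a shell command to move; the robot and the scene stay as the last step left them, time stands still between calls to the robot, and variables do not carry over. Pictures are saved under pics/ and viewed, at most 10 in all, crops included, and the job is handed in when it is done.

```bash
mkdir -p pics; cat > h.py <<'E'
import numpy as np, cv2
from scipy.spatial.transform import Rotation as R
from station import readout, vision, order
def cam(n):
    p=vision.camera_params(n); K=np.array([[p['fx'],0,p['cx']],[0,p['fy'],p['cy']],[0,0,1]])
    return K,R.from_rotvec(p['rvec']).as_matrix(),np.array(p['tvec'],float)
def ray(c,u,v):
    K,r,t=c; d=r.T@np.linalg.solve(K,[u,v,1]); return -r.T@t,d
def onz(c,u,v,z):
    o,d=ray(c,u,v); return o+d*(z-o[2])/d[2]
def dep(c,D,u,v):
    o,d=ray(c,u,v); return o+d*D[int(round(v)),int(round(u))]
def proj(c,P):
    K,r,t=c; q=K@(r@np.array(P,float)+t); return q[:2]/q[2]
def cloud(c,D):
    v,u=np.mgrid[:D.shape[0],:D.shape[1]]; K,r,t=c
    p=np.stack([(u-K[0,2])/K[0,0]*D,(v-K[1,2])/K[1,1]*D,D],-1); return (p-t)@r
def save(n,im): cv2.imwrite('pics/'+n,im[...,::-1])
E
python3 - <<'E'
from h import *
for n in('side','top'):
    c=cam(n); im,D=vision.grab_frame(n); save(n+'0.png',im); np.savez(n+'0.npz',im=im,D=D); print(n,c[0][0,0],-c[1].T@c[2],c[1][2])
s=readout.sense();print(s['t'],s['ee_pos'],s['eef_rot'],s['contact_force'],s['opening'])
E
```

```text
side 534.7390467864165 [ 305.04832677 1095.55127173 1071.26350674] [ 0.11770209 -0.75584157 -0.6440883 ]
top 484.34107106159814 [ 230.85452906    2.44010083 1524.64692506] [ 0.18469323 -0.0013445  -0.9827953 ]
0.1 [ 245.45392653 -574.43823915  230.71979519] [-3.07671506e+00 -6.29794793e-01  4.59424160e-04] [ 0.0964783  -0.2672039   0.48877683] 85.6415103082143
```

View pics/side0.png

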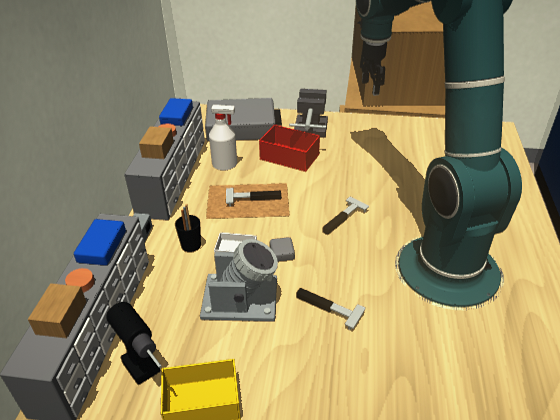

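View pics/top0.png

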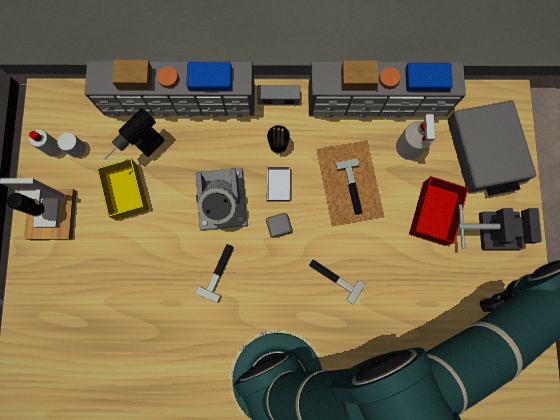

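The top view shows three spanner-like things, at pixels (350,185) on the mat, (215,275) and (340,280). The one on the mat is farthest from the base (about 275,370), which fits. I'll confirm that in an enlarged crop and measure the scene.

```bash
python3 - <<'E'
from h import *
c=cam('top'); f=np.load('top0.npz'); im,D=f['im'],f['D']
a=cv2.resize(im[135:235,310:390],None,fx=5,fy=5,interpolation=cv2.INTER_CUBIC)
b=cv2.resize(im[160:240,190:250],None,fx=6.25,fy=6.25,interpolation=cv2.INTER_CUBIC)
save('crop1.png',np.hstack([a,b]))
P=cloud(c,D)
for u,v in[(350,163),(340,161),(358,159),(356,205),(351,175),(330,180),(215,203),(218,190),(218,215),(205,203),(234,203)]:print((u,v),P[v,u].round(0))
# ring face plane normal
m=P[190:220,202:234].reshape(-1,3); m=m[(m[:,2]>120)&(m[:,2]<205)]
for _ in range(5):
    q=m.mean(0); n=np.linalg.svd(m-q)[2][2]; n*=np.sign(n[2]); d=abs((m-q)@n); m=m[d<max(3,np.median(d)*2.5)]
print('plane',q,n,np.degrees(np.arccos(n[2])),len(m), 'z at', )
E
```

```text
(350, 163) [ 665. -229.   25.]
(340, 161) [ 677. -200.    4.]
(358, 159) [ 684. -259.    4.]
(356, 205) [ 526. -244.   29.]
(351, 175) [ 624. -231.   29.]
(330, 180) [ 614. -166.    3.]
(215, 203) [506. 183. 158.]
(218, 190) [538. 172. 185.]
(218, 215) [ 231.    2. 1525.]
(205, 203) [503. 210. 170.]
(234, 203) [504. 128. 165.]
plane [499.1913562  175.47668265 161.59212894] [-0.50000405 -0.0475158   0.86471857] 30.149415205614073 768 z at
```

View pics/crop1.png

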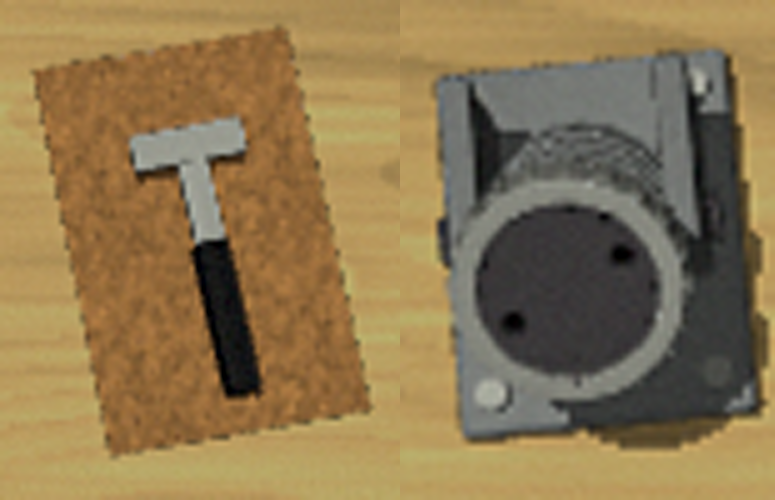

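The crop shows the T-shaped spanner on the cork mat: cross head near top-view pixel (347.6,164), grip end near (358.6,213.6). The ring's holes are near (225.5,200.6) and (208,211.5). Next I'll bring the wrist camera over the spanner.

```bash
cat >> h.py <<'E'
def rel(p,Rm):
    s=readout.sense(); r0=R.from_rotvec(s['eef_rot']).as_matrix()
    print('shift cm',(r0.T@(np.array(p)-s['ee_pos'])/10).round(2),'rot',R.from_matrix(r0.T@Rm).as_rotvec().round(3))
def frame(z,y):
    z=np.array(z,float)/np.linalg.norm(z); y=np.array(y,float); y=y-z*(y@z); y/=np.linalg.norm(y); return np.stack([np.cross(y,z),y,z],1)
E
python3 - <<'E'
from h import *
c=cam('top'); head=onz(c,347.6,164,26); end=onz(c,358.6,213.6,28); print(head,end)
a=onz(c,225.5,200.6,165);b=onz(c,208.1,211.5,150);print(a,b)
n=np.array([-.5,-.0475,.8647]);q=np.array([499.2,175.5,161.6])
for u,v in((225.5,200.6),(208.1,211.5)):
    o,d=ray(c,u,v); print(o+d*((q-o)@n)/(d@n))
h=(end-head)[:2]; yy=np.array([h[1],-h[0],0])
s=readout.sense(); r0=R.from_rotvec(s['eef_rot']).as_matrix(); print(r0)
if yy@r0[:,1]<0: yy=-yy
print('yy',yy)
rel([560,-240,250],frame([0,0,-1],yy))
w=cam('wrist'); print('cam in tool',r0.T@(-w[1].T@w[2]-s['ee_pos']), r0.T@w[1].T)
E
```

```text
[ 660.84360523 -221.10855011   26.        ] [ 499.05649384 -251.47391317   28.        ]
[511.34208889 152.2059129  165.        ] [482.20207254 203.3189873  150.        ]
[510.91287138 151.97673301 167.08060658]
[481.66041622 202.88609141 152.96237707]
[[ 9.19568301e-01  3.92929876e-01 -5.03295601e-04]
 [ 3.92930192e-01 -9.19567760e-01  9.99768708e-04]
 [-6.99754146e-05 -1.11711565e-03 -9.99999374e-01]]
yy [  30.36536306 -161.78711139   -0.        ]
shift cm [ 42.07 -18.4   -1.91] rot [-0.001  0.     0.218]
cam in tool [  71.31382575   -0.44515159 -142.66466236] [[-9.56358004e-04 -9.59531915e-01 -2.81598277e-01]
 [ 9.99998949e-01 -6.10711954e-04 -1.31520474e-03]
 [ 1.09000549e-03 -2.81599238e-01  9.59531490e-01]]
```

```bash
python3 -m crank '[1,46,-16,0,0,0,0.1, 1,46,-16,0,0,0,0.218,1,46,-16,0,0,0,0.218,1,46,-16,0,0,0,0.218,1,46,-16,0,0,0,0.218,1,46,-16,0,0,0,0.218,1,46,-16,0,0,0,0.218,1,46,-16,0,0,0,0.218,1,46,-16,0,0,0,0.218,1,46,-16,0,0,0,0.218,1,46,-16,0,0,0,0.218,1,46,-16,0,0,0,0.218,1,46,-16,0,0,0,0.218,1,46,-16,0,0,0,0.218,1,46,-16,0,0,0,0.218,1,46,-16,0,0,0,0.218,1,46,-16,0,0,0,0.218,1,46,-16,0,0,0,0.218]'
python3 - <<'E'
from h import *
s=readout.sense(); c=cam('wrist'); im,D=vision.grab_frame('wrist'); np.savez('w1.npz',im=im,D=D,K=c[0],r=c[1],t=c[2]); save('w1.png',im); print(s['joints'],s['ee_pos'])
E
```

```text
t: 1.6
ee_pos: [605.2, -247.7, 231.4]
eef_rot: [3.128, 0.289, -0.0]
contact_force: [0.2, -0.6, 0.0]
opening: 85.2
grip_force: 0.0
[ 0.44084682  0.47337285 -0.13854823  1.53138559  0.06950376  1.14167677
 -1.09801695] [ 605.16288675 -247.73708728  231.38234472]
```

View pics/w1.png

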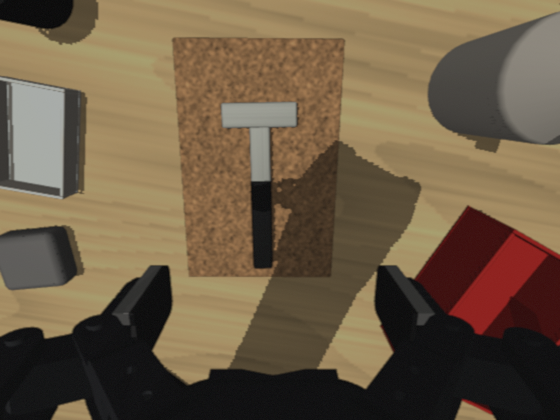

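The wrist view shows the spanner with cross head corners at (222,104), (296,102), (297,127) and (222,128). The grip runs from (261,182) to (262,267).

```bash
python3 - <<'E'
from h import *
f=np.load('w1.npz'); c=(f['K'],f['r'],f['t']); D=f['D']
L=onz(c,222,115.5,26);Rr=onz(c,297,114.5,26);E0=onz(c,262.3,267,28);G=onz(c,261,182,28)
print(L,Rr,np.linalg.norm(L-Rr),'mid',(L+Rr)/2,'G',G,'E',E0,np.linalg.norm((E0-(L+Rr)/2)[:2]))
print('depth', dep(c,D,259,115),dep(c,D,262,225),dep(c,D,220,200))
# triangulate head centre from two views
ct=cam('top')
o1,d1=ray(ct,347.6,164);o2,d2=ray(c,259.5,115);A=np.stack([d1,-d2],1);k=np.linalg.lstsq(A,o2-o1,rcond=None)[0];print('tri',o1+d1*k[0],o2+d2*k[1])
# mat corners
m=[onz(c,u,v,4) for u,v in((174,39),(344,39),(331,276),(190,276))];print(np.array(m).round(0))
mid=(L+Rr)/2; h=(E0-mid); h[2]=0;h/=np.linalg.norm(h); print('h',h, 'from head', (L-Rr)/np.linalg.norm(L-Rr))
yy=np.array([h[1],-h[0],0]); 
p=mid+h*115; p[2]=6; rel(p,frame([0,0,-1],yy)); print(p)
E
```

```text
[ 657.49598813 -186.64559061   26.        ] [ 671.77805406 -258.44085405   26.        ] 73.20203042829034 mid [ 664.63702109 -222.54322233   26.        ] G [ 599.65498932 -235.51922796   28.        ] E [ 505.7464694  -253.45259354   28.        ] 161.86907254605163
depth [ 664.53542482 -222.06263587   25.47057756] [ 553.96865734 -244.6169546    28.07658991] [ 565.78841577 -194.2289001     3.36852335]
tri [ 663.99129509 -222.74501453   15.02931261] [ 664.31019573 -222.19197231   15.03831536]
[[ 720. -127.    4.]
 [ 750. -291.    4.]
 [ 497. -337.    4.]
 [ 467. -172.    4.]]
h [-0.9815992  -0.19095291  0.        ] from head [-0.19510478  0.9807824   0.        ]
shift cm [-5.2  -1.28 22.54] rot [ 0.    -0.     3.134]
[ 551.75311339 -244.50280753    6.        ]
```

```bash
python3 -m crank '[1,-5.2,-1.3,18,0,0,-0.008,1,-5.2,-1.3,18,0,0,-0.008,1,-5.2,-1.3,18,0,0,-0.008,1,-5.2,-1.3,18,0,0,-0.008,1,-5.2,-1.3,18,0,0,-0.008,1,-5.2,-1.3,18,0,0,-0.008,1,-5.2,-1.3,20,0,0,-0.008,1,-5.2,-1.3,22.6,0,0,-0.008,1,-5.2,-1.3,22.6,0,0,-0.008,0.15,-5.2,-1.3,22.6,0,0,-0.008,0,-5.2,-1.3,22.6,0,0,-0.008,0,-5.2,-1.3,22.6,0,0,-0.008,0,-5.2,-1.3,22.6,0,0,-0.008,0,-5.2,-1.3,22.6,0,0,-0.008,0,-5.2,-1.3,22.6,0,0,-0.008,0,-5.2,-1.3,22.6,0,0,-0.008]' 110
```

```text
t: 2.98
ee_pos: [552.7, -243.9, 6.6]
eef_rot: [3.126, 0.304, 0.002]
contact_force: [-3.9, 1.6, 15.0]
opening: 19.6
grip_force: 109.3
```

```bash
python3 -m crank '[0,0,0,-3,0,0,0,0,0,0,-8,0,0,0,0,0,0,-12,0,0,0,0,0,0,-16,0,0,0,0,0,0,-20,0,0,0,0,0,0,-24,0,0,0,0,0,0,-24,0,0,0,0,0,0,-24,0,0,0]'
python3 - <<'E'
from h import *
s=readout.sense(); c=cam('wrist'); im,D=vision.grab_frame('wrist'); np.savez('w2.npz',im=im,D=D,K=c[0],r=c[1],t=c[2],ee=s['ee_pos'],rot=s['eef_rot']); save('w2.png',im); print(s['joints'])
E
```

```text
t: 3.65
ee_pos: [553.0, -244.0, 248.0]
eef_rot: [3.125, 0.304, 0.006]
contact_force: [-1.1, -0.2, -2.7]
opening: 19.7
grip_force: 108.6
[ 0.47839853  0.36775461 -0.14673347  1.64856357  0.05866149  1.12506021
 -1.06075582]
```

View pics/w2.png

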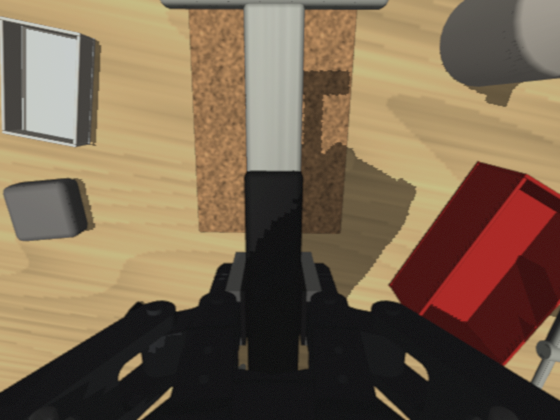

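The view shows the spanner held: shank at columns 245–303, grip front edge at row 171, head's rear edge at row ~8. Next I'll work out its pose in the tool frame.

```bash
python3 - <<'E'
from h import *
f=np.load('w2.npz'); c=(f['K'],f['r'],f['t']); D=f['D']
r0=R.from_rotvec(f['rot']).as_matrix(); T=(cloud(c,D)-f['ee'])@r0
def fit(a,b,u0,u1):
    m=T[a:b,u0:u1].reshape(-1,3); A=np.c_[m[:,:2],np.ones(len(m))]; k=np.linalg.lstsq(A,m[:,2],rcond=None)[0]; m2=m[abs(A@k-m[:,2])<2]; A=np.c_[m2[:,:2],np.ones(len(m2))];return np.linalg.lstsq(A,m2[:,2],rcond=None)[0],m2.mean(0),m2.std(0)
print('shank',fit(20,160,252,297)); print('grip',fit(180,240,252,297))
for v in(20,60,100,140,170,173,176,200,230):
    row=T[v]; ok=np.where((row[:,2]<0)&(np.arange(560)>200)&(np.arange(560)<350))[0]
    print(v,ok.min(),ok.max(),row[ok.min()].round(1),row[ok.max()].round(1),row[(ok.min()+ok.max())//2].round(1))
for v in range(0,16,2): print(v,T[v,200].round(1),T[v,350].round(1))
E
```

```text
shank (array([ 3.1460483e-03, -1.1520055e-03, -1.9373167e+01]), array([ 76.33785846,  -0.12086541, -19.13286518]), array([13.00771071,  4.41451525,  0.62903576]))
grip (array([-5.98888062e-02,  6.11505221e-03, -1.92605832e+01]), array([ 33.55344891,  -0.16581104, -21.27107319]), array([4.2088019 , 4.80098946, 0.59103328]))
20 243 303 [ 98.6 -10.4 -16. ] [ 98.1   9.3 -18.1] [ 97.8  -0.4 -19.8]
60 244 302 [ 86.2 -10.2 -17.4] [ 86.1   9.3 -17.9] [ 86.1  -0.5 -18. ]
100 245 301 [ 73.3 -10.1 -18. ] [ 73.3   9.2 -18. ] [ 73.3  -0.5 -19.6]
140 246 300 [ 59.7 -10.1 -17.6] [ 59.6   9.2 -16.9] [ 59.8  -0.5 -18.7]
170 246 300 [ 48.8 -10.4 -17.3] [ 48.7   9.4 -17.2] [ 49.1  -0.5 -18.9]
173 245 301 [ 48.1 -10.6 -19.3] [ 47.7   9.8 -17.5] [ 48.2  -0.5 -20.2]
176 244 302 [ 46.9 -11.  -19.2] [ 47.   10.  -19.5] [ 47.2  -0.5 -20.7]
200 218 302 [  71.2   -0.4 -142.7] [ 37.6  10.3 -18.4] [ 38.5  -5.2 -21.6]
230 244 301 [ 25.3 -11.7 -17.2] [ 25.9  10.2 -18.8] [ 26.7  -0.9 -20.9]
0 [103.8 -23.7 -18.5] [103.8  24.1 -18.4]
2 [103.3 -23.8 -18.4] [103.3  24.2 -18.2]
4 [103.  -24.1 -17.1] [102.7  24.3 -18.2]
6 [102.6 -24.3 -16.3] [102.5  24.6 -16.5]
8 [102.5 -24.6 -14.6] [102.2  24.8 -15.7]
10 [163.6 -73.6 243.4] [164.   76.7 245.5]
12 [162.  -73.8 244. ] [162.1  76.8 245.1]
14 [160.3 -74.  244.3] [160.5  77.  246. ]
```

```bash
cat >> h.py <<'E'
SP=np.array([114.7,-0.4,2.8])  # spanner origin in tool frame (x same, y,z flipped)
def ringpose(A,B,n,off=(0,0,0),tip=0):
    # tool pose so spanner origin at hole midpoint + off in tool axes; tip = height of tips above face
    n=np.array(n)/np.linalg.norm(n); C=(A+B)/2; e=A-B; e=e-n*(e@n); e/=np.linalg.norm(e)
    x=np.cross(e,n); x=x if x[0]>0 else -x
    Rm=frame(-n,np.cross(-n,x)); 
    return C+n*tip-Rm@(SP-np.array(off)),Rm
E
python3 - <<'E'
from h import *
A=np.array([510.9,152,167.1]);B=np.array([481.7,202.9,153]);n=np.array([-.5,-.0475,.8647])
p,Rm=ringpose(A,B,n); print('insert',p); C=(A+B)/2
x=np.array([0,0,1])-n*n[2]; x/=np.linalg.norm(x); y=np.cross(n,x); h=-Rm[:,0]; print('a(ccw from -x)',np.arctan2(-h@y,-h@x), Rm)
p=C-Rm@np.array([40,-90,110]); print(p); rel(p,Rm); print(cam('wrist')[0])
E
```

```text
insert [412.71579445 115.59235565 111.55873875]
a(ccw from -x) 0.4834873028144375 [[ 0.7182018   0.48391813  0.50000942]
 [ 0.53519866 -0.84338963  0.04750089]
 [ 0.4446893   0.23348914 -0.86471628]]
[456.12352429  74.91188893 258.39524176]
shift cm [ -3.28 -33.11  -1.29] rot [-0.151  0.507 -0.375]
[[344.59867636   0.         272.9345589 ]
 [  0.         344.59867636 207.52027585]
 [  0.           0.           1.        ]]
```

```bash
python3 -m crank '[0,-3.3,-33.1,-1.3,-0.151,0.507,-0.375,0,-3.3,-33.1,-1.3,-0.151,0.507,-0.375,0,-3.3,-33.1,-1.3,-0.151,0.507,-0.375,0,-3.3,-33.1,-1.3,-0.151,0.507,-0.375,0,-3.3,-33.1,-1.3,-0.151,0.507,-0.375,0,-3.3,-33.1,-1.3,-0.151,0.507,-0.375,0,-3.3,-33.1,-1.3,-0.151,0.507,-0.375,0,-3.3,-33.1,-1.3,-0.151,0.507,-0.375,0,-3.3,-33.1,-1.3,-0.151,0.507,-0.375,0,-3.3,-33.1,-1.3,-0.151,0.507,-0.375,0,-3.3,-33.1,-1.3,-0.151,0.507,-0.375,0,-3.3,-33.1,-1.3,-0.151,0.507,-0.375,0,-3.3,-33.1,-1.3,-0.151,0.507,-0.375,0,-3.3,-33.1,-1.3,-0.151,0.507,-0.375]'
python3 - <<'E'
from h import *
s=readout.sense(); c=cam('wrist'); im,D=vision.grab_frame('wrist'); np.savez('w3.npz',im=im,D=D,K=c[0],r=c[1],t=c[2],ee=s['ee_pos'],rot=s['eef_rot']); save('w3.png',im); print(s['joints'])
E
```

```text
t: 4.87
ee_pos: [456.1, 74.1, 257.8]
eef_rot: [2.821, 0.836, 0.776]
contact_force: [0.8, -0.7, -1.9]
opening: 19.7
grip_force: 108.7
[ 0.38711503 -0.17856551 -0.60274882  2.30905373 -0.0708652   0.45967403
 -1.17435602]
```

View pics/w3.png

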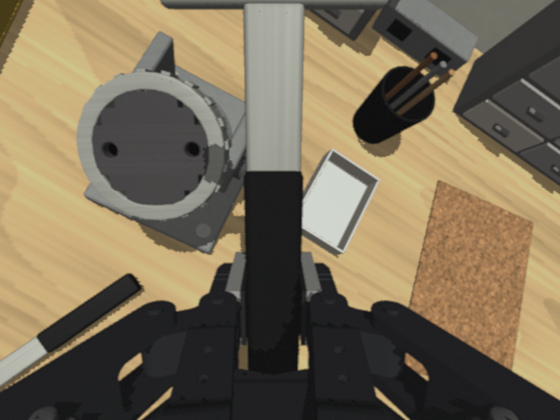

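The wrist view shows the ring face centred near (152,147), with the two holes at (110,149) and (193,149). I'll refine the hole centres and the face plane by code.

```bash
python3 - <<'E'
from h import *
f=np.load('w3.npz'); c=(f['K'],f['r'],f['t']); D=f['D']; im=f['im']
P=cloud(c,D)
v,u=np.mgrid[:420,:560]; m=((u-152)**2+(v-147)**2<66**2)
for hu in(110,193): m&=(u-hu)**2+(v-149)**2>12**2
M=P[m]
for _ in range(6):
    q=M.mean(0); n=np.linalg.svd(M-q,full_matrices=False)[2][2]; n*=np.sign(n[2]); d=abs((M-q)@n); M=M[d<max(1.5,2.5*np.median(d))]
print('plane',q,n,np.degrees(np.arccos(n[2])),len(M),d.mean())
g=cv2.cvtColor(im,cv2.COLOR_RGB2GRAY); S=8
pts=[]
for hu in(110,193):
    w=cv2.resize(g[135:163,hu-14:hu+15],None,fx=S,fy=S,interpolation=cv2.INTER_CUBIC).astype(int)
    bg=np.median(w); lo=w.min(); b=(w<(bg+lo)/2).astype(np.uint8)
    k,lab,st,ce=cv2.connectedComponentsWithStats(b); i=1+np.argmax(st[1:,4]); ctr=(ce[i]+.5)/S-.5+[hu-14,135]
    print(bg,lo,st[i]/S,ctr); o,d=ray(c,*ctr); pts.append(o+d*((q-o)@n)/(d@n)); 
A,B=pts; print(A,B,np.linalg.norm(A-B),(A+B)/2)
nn=np.array([-.5,n[1],.866]);print('face centre z check',(A+B)[2]/2)
ct=cam('top')
print('top reproj',proj(ct,A),proj(ct,B))
E
```

```text
plane [498.54558942 177.08861082 161.03837245] [-0.49863377 -0.04922225  0.86541408] 30.069978194252972 11610 0.5068858523318913
71.0 8 [   7.125    7.75    14.25    13.    1055.75 ] [110.05299846 148.3753256 ]
72.0 9 [   6.375    7.25    14.125   13.625 1177.375] [192.20168675 148.44968282]
[483.75897483 202.55099438 153.96685652] [512.5679468  151.99812182 167.69069141] 59.782049430316775 [498.16346082 177.2745581  160.82877396]
face centre z check 160.8287739638753
top reproj [208.18856186 210.71994054] [225.48302515 199.99009476]
```

```bash
python3 - <<'E'
from h import *
A=np.array([512.57,152.0,167.69]);B=np.array([483.76,202.55,153.97]);n=[-.4986,-.0492,.8654]
for t in(30,6): p,Rm=ringpose(A,B,n,tip=t); print(p); rel(p,Rm)
E
```

```text
[399.35933641 114.3574789  138.2265405 ]
shift cm [-7.26 -8.9   7.72] rot [0.001 0.    0.003]
[411.32609686 115.53831446 117.45631489]
shift cm [-7.26 -8.91 10.12] rot [0.001 0.    0.003]
```

```bash
python3 -m crank '[0,-7.3,-8.9,3,0.001,0,0.003,0,-7.3,-8.9,5,0.001,0,0.003,0,-7.3,-8.9,7.7,0.001,0,0.003,0,-7.3,-8.9,7.7,0.001,0,0.003,0,-7.3,-8.9,7.7,0.001,0,0.003,0,-7.3,-8.9,9,0.001,0,0.003,0,-7.3,-8.9,10.1,0.001,0,0.003,0,-7.3,-8.9,10.1,0.001,0,0.003,0,-7.3,-8.9,10.1,0.001,0,0.003]'
python3 - <<'E'
from h import *
A=np.array([512.57,152.0,167.69]);B=np.array([483.76,202.55,153.97]);n=[-.4986,-.0492,.8654]
p,Rm=ringpose(A,B,n,tip=6);rel(p,Rm); s=readout.sense();print(s['joints'],s['contact_force'])
im,D=vision.grab_frame('side'); c=cam('side'); u,v=proj(c,[498,177,161]).astype(int); print(u,v)
save('s1.png',cv2.resize(im[v-45:v+45,u-60:u+60],None,fx=6,fy=6,interpolation=cv2.INTER_CUBIC))
E
```

```text
t: 5.67
ee_pos: [406.7, 104.0, 127.4]
eef_rot: [2.813, 0.821, 0.739]
contact_force: [0.2, -0.5, -1.1]
opening: 19.7
grip_force: 108.8
shift cm [ 0.53 -1.    1.12] rot [0.016 0.028 0.001]
[ 0.54873292  0.1027779  -1.03381647  2.50562568  1.22503507  0.30555779
 -2.60398844] [ 0.18369724 -0.46241745 -1.08722984]
257 255
```

View pics/s1.png

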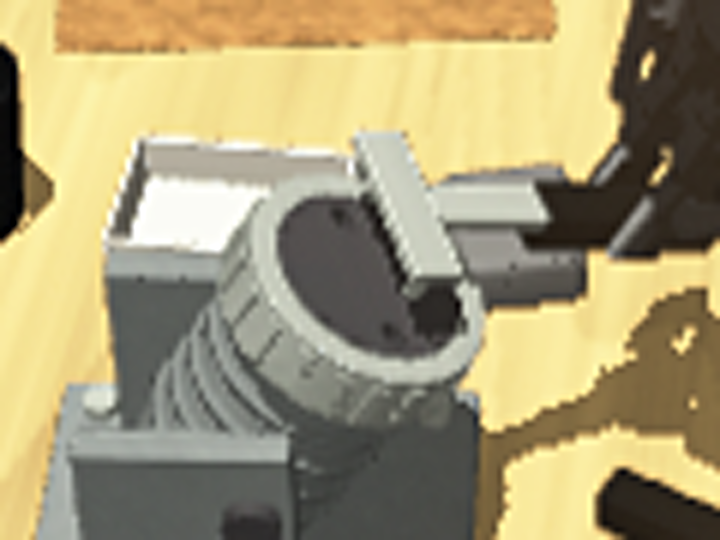

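The arm is close to its joint limits here (q4 2.5, q7 −2.6), and turning clockwise would make q7 worse. Both ways round fit the ring, so I'll check whether the uphill side is clear for the handle, and back off meanwhile.

```bash
python3 -m crank '[0,0,0,-4,0,0,0,0,0,0,-8,0,0,0,0,5,5,-12,0,0,0,0,8,8,-14,0,0,0,0,8,8,-14,0,0,0,0,8,8,-14,0,0,0,0,8,8,-14,0,0,0]'
python3 - <<'E'
from h import *
print(readout.sense()['joints'])
C=np.array([498.2,177.3,160.8]);n=np.array([-.4986,-.0492,.8654]);n/=np.linalg.norm(n)
x=np.array([0,0,1])-n*n[2];x/=np.linalg.norm(x);y=np.cross(n,x); F=np.stack([x,y,n],1); print(F)
for nm in('top','side'):
    D=np.load(nm+'0.npz')['D']; Q=(cloud(cam(nm),D)-C)@F; Q=Q[D>0]
    r=np.hypot(Q[:,0],Q[:,1]); m=(r>58)&(r<200)&(Q[:,0]>0)&(abs(Q[:,1])<150)&(Q[:,2]>-80)
    for lo in range(60,200,20):
        k=m&(r>=lo)&(r<lo+20); print(nm,lo,k.sum(), Q[k][np.argmax(Q[k][:,2])].round(0) if k.any() else '')
A=np.array([512.57,152.0,167.69]);B=np.array([483.76,202.55,153.97])
e=A-B;e/=np.linalg.norm(e);print('hole line in ring',e@F)
E
```

```text
t: 6.3
ee_pos: [412.6, 78.0, 220.5]
eef_rot: [2.809, 0.819, 0.726]
contact_force: [0.7, -0.1, -3.2]
opening: 20.0
grip_force: 108.8
[ 0.31165472 -0.20347052 -0.6118729   2.41471911  0.05733427  0.41125805
 -1.36941966]
[[ 8.61243257e-01 -9.81993676e-02 -4.98615019e-01]
 [ 8.49842925e-02  9.95166762e-01 -4.92014820e-02]
 [ 5.01036648e-01  6.93889390e-18  8.65426067e-01]]
top 60 71 [ 21.  58. -60.]
top 80 0 
top 100 0 
top 120 0 
top 140 0 
top 160 0 
top 180 0 
side 60 111 [  9.  60. -56.]
side 80 0 
side 100 0 
side 120 0 
side 140 0 
side 160 0 
side 180 0 
hole line in ring [ 4.58197312e-01 -8.88850504e-01 -7.22346150e-05]
```

```bash
sed -i 's/x=x if x\[0\]>0 else -x/x=x if x[0]<0 else -x/' h.py; python3 - <<'E'
from h import *
A=np.array([512.57,152.0,167.69]);B=np.array([483.76,202.55,153.97]);n=[-.4986,-.0492,.8654]
for t in(110,): p,Rm=ringpose(A,B,n,tip=t); print(p); rel(p,Rm)
E
```

```text
[524.37231689 233.02878533 309.43949486]
shift cm [20.21 -5.6  -2.22] rot [-0.058  0.031 -3.139]
```

```bash
python3 -m crank '[0,3,0,-4,0,0,-0.12,0,6,0,-4,0,0,-0.24,0,10,-2,-4,0,0,-1.5,0,12,-3,-4,0,0,-1.5,0,14,-4,-4,0,0,-1.5,0,16,-4,-4,0,0,-1.5,0,18,-5,-3,0,0,-1.5,0,20,-5.6,-2.2,0,0,-1.5,0,20.2,-5.6,-2.2,0,0,-1.5,0,20.2,-5.6,-2.2,0,0,-1.5,0,20.2,-5.6,-2.2,0,0,-1.5,0,20.2,-5.6,-2.2,0,0,-1.5,0,20.2,-5.6,-2.2,0,0,-2.4,0,20.2,-5.6,-2.2,0,0,-2.4,0,20.2,-5.6,-2.2,0,0,-2.4,0,20.2,-5.6,-2.2,0,0,-2.4,0,20.2,-5.6,-2.2,0,0,-2.4,0,20.2,-5.6,-2.2,0,0,-2.4,0,20.2,-5.6,-2.2,0,0,-2.4,0,20.2,-5.6,-2.2,0,0,-2.4]'
python3 - <<'E'
from h import *
print(readout.sense()['joints'])
A=np.array([512.57,152.0,167.69]);B=np.array([483.76,202.55,153.97]);n=[-.4986,-.0492,.8654]
for t in(60,8): p,Rm=ringpose(A,B,n,tip=t); print(p); rel(p,Rm)
E
```

```text
t: 7.97
ee_pos: [524.9, 233.1, 309.1]
eef_rot: [0.219, 2.633, 0.072]
contact_force: [0.6, 0.2, -2.7]
opening: 19.5
grip_force: 108.9
[ 0.24166544  0.09370573 -0.89656344  1.97384897  0.52965837  0.75447757
  0.4418177 ]
[549.30306782 235.48885943 266.16819151]
shift cm [-0.05  0.19  4.94] rot [-0.033 -0.029 -0.73 ]
[575.23104878 238.04733649 221.16603602]
shift cm [-0.12  0.4  10.13] rot [-0.033 -0.029 -0.73 ]
```

```bash
python3 -m crank '[0,0,0.2,2,-0.033,-0.029,-0.73,0,0,0.2,4.9,-0.033,-0.029,-0.73,0,0,0.2,4.9,-0.033,-0.029,-0.73,0,0,0.2,4.9,-0.033,-0.029,-0.73,0,0,0.2,4.9,-0.033,-0.029,-0.73,0,0,0.2,4.9,-0.033,-0.029,-0.73,0,-0.1,0.4,8,-0.033,-0.029,-0.73,0,-0.1,0.4,10.1,-0.033,-0.029,-0.73,0,-0.1,0.4,10.1,-0.033,-0.029,-0.73,0,-0.1,0.4,10.1,-0.033,-0.029,-0.73,0,-0.1,0.4,10.1,-0.033,-0.029,-0.73]'
python3 - <<'E'
from h import *
A=np.array([512.57,152.0,167.69]);B=np.array([483.76,202.55,153.97]);n=[-.4986,-.0492,.8654]
p,Rm=ringpose(A,B,n,tip=2);rel(p,Rm); s=readout.sense();print(s['joints'],s['contact_force'],s['ft_torque'])
im,D=vision.grab_frame('side'); c=cam('side'); print(proj(c,A),proj(c,B)); u,v=proj(c,[498,177,161]).astype(int)
save('s2.png',cv2.resize(im[v-45:v+45,u-60:u+60],None,fx=6,fy=6,interpolation=cv2.INTER_CUBIC)); print(u,v)
E
```

```text
t: 8.88
ee_pos: [575.2, 238.2, 222.4]
eef_rot: [-0.731, 2.517, -0.132]
contact_force: [-1.1, 0.2, -1.7]
opening: 19.8
grip_force: 108.7
shift cm [0.06 0.02 0.71] rot [-0.002  0.001 -0.009]
[ 0.20291065  0.32297444 -0.87795057  2.00206451  0.91010267  0.63360022
  0.86953062] [-1.10265642  0.21363236 -1.65220762] [-0.05059476  0.63752605  0.06258743]
[252.82203227 246.04858254] [261.13050348 265.55167372]
257 255
```

View pics/s2.png

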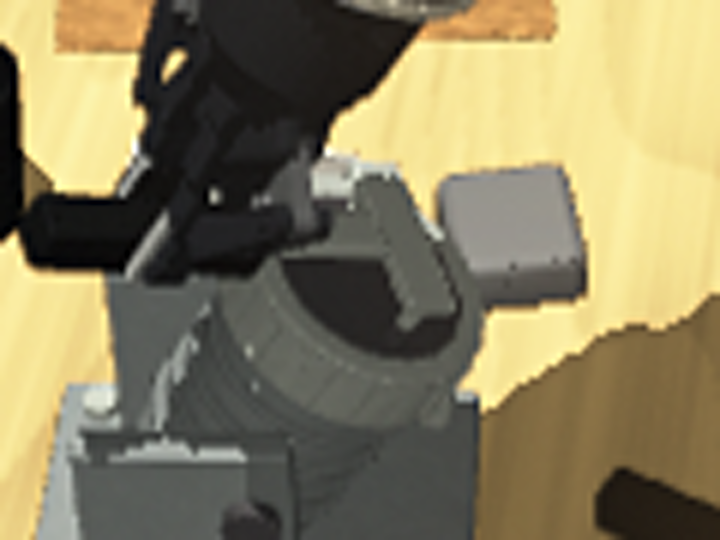

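The side view shows the cross head above the face, its near pin at crop (410,322), which is over the hole to within a few mm. I'll lower it gently.

```bash
python3 -m crank '[0,0.06,0.02,0.3,-0.002,0.001,-0.009,0,0.06,0.02,0.6,-0.002,0.001,-0.009,0,0.06,0.02,0.8,-0.002,0.001,-0.009,0,0.06,0.02,1.0,-0.002,0.001,-0.009,0,0.06,0.02,1.2,-0.002,0.001,-0.009,0,0.06,0.02,1.2,-0.002,0.001,-0.009,0,0.06,0.02,1.2,-0.002,0.001,-0.009]'
cat > st.py <<'E'
from h import *
A=np.array([512.57,152.0,167.69]);B=np.array([483.76,202.55,153.97]);n=np.array([-.4986,-.0492,.8654]);n/=np.linalg.norm(n)
x=np.array([0,0,1])-n*n[2];x/=np.linalg.norm(x);y=np.cross(n,x); F=np.stack([x,y,n],1)
C=(A+B)/2
def st():
    s=readout.sense(); r=R.from_rotvec(s['eef_rot']).as_matrix(); o=s['ee_pos']+r@SP
    h=-r[:,0]@F  # handle dir
    print('t',s['t'],'org in ring',((o-C)@F).round(1),'handle ccw from +x',np.arctan2(h[1],h[0]).round(3),'tilt',np.arccos(-r[:,2]@n).round(3),'F tool',(r.T@s['contact_force']).round(1),'F ring',(F.T@s['contact_force']).round(1),'M',(r.T@s['ft_torque']).round(2),'grip',s['grip_force'].__round__(0),'q',np.round(s['joints'],2))
if __name__=='__main__': st()
E
python3 st.py
```

```text
t: 9.52
ee_pos: [581.1, 238.1, 210.7]
eef_rot: [-0.742, 2.515, -0.134]
contact_force: [0.6, 0.3, -1.7]
opening: 19.7
grip_force: 108.8
t 9.5167 org in ring [-0.1 -0.5 -4. ] handle ccw from +x 0.476 tilt 0.001 F tool [0.1 0.4 1.8] F ring [-0.3  0.3 -1.8] M [-0.38  0.62 -0.02] grip 109.0 q [ 0.19  0.35 -0.86  2.    0.95  0.63  0.85]
```

```bash
python3 -m crank '[0,0,0,0.2,0,0,0,0,0,0,0.4,0,0,0,0,0,0,0.55,0,0,0,0,0,0,0.55,0,0,0,0,0,0,0.55,0,0,0]'; python3 st.py
```

```text
t: 9.93
ee_pos: [583.9, 238.3, 206.0]
eef_rot: [-0.742, 2.515, -0.134]
contact_force: [0.7, 0.2, -2.4]
opening: 19.8
grip_force: 108.9
t 9.9333 org in ring [-0.1 -0.6 -9.5] handle ccw from +x 0.476 tilt 0.002 F tool [0.4 0.4 2.4] F ring [-0.6  0.1 -2.4] M [-0.34  0.53 -0.04] grip 109.0 q [ 0.18  0.36 -0.85  2.    0.97  0.62  0.84]
```

```bash
python3 -m crank '[0,0.06,-1.15,0,0,0,0.1,0,0.23,-2.28,0,0,0,0.2,0,0.51,-3.39,0,0,0,0.3,0,0.9,-4.47,0,0,0,0.4,0,1.4,-5.5,0,0,0,0.5,0,1.4,-5.5,0,0,0,0.5,0,1.4,-5.5,0,0,0,0.5]'; python3 st.py
```

```text
t: 10.52
ee_pos: [600.2, 184.0, 212.6]
eef_rot: [-0.099, 2.615, 0.04]
contact_force: [-0.8, -1.4, -2.0]
opening: 19.7
grip_force: 108.9
t 10.5167 org in ring [-0.3 -1.2 -9.4] handle ccw from +x -0.022 tilt 0.002 F tool [ 1.8 -1.3  1.3] F ring [-1.9 -1.3 -1.3] M [ 0.17  0.91 -0.12] grip 109.0 q [ 0.25  0.32 -0.78  2.01  0.84  0.54  0.53]
```

```bash
python3 -m crank '[0,0.06,-1.15,0,0,0,0.1,0,0.23,-2.28,0,0,0,0.2,0,0.51,-3.39,0,0,0,0.3,0,0.9,-4.47,0,0,0,0.4,0,1.4,-5.5,0,0,0,0.5,0,1.4,-5.5,0,0,0,0.5,0,1.4,-5.5,0,0,0,0.5]'; python3 st.py
```

```text
t: 11.1
ee_pos: [592.5, 129.1, 205.2]
eef_rot: [0.55, 2.574, 0.213]
contact_force: [-1.7, -0.5, -3.2]
opening: 20.0
grip_force: 108.8
t 11.1 org in ring [-0.4 -0.7 -9.3] handle ccw from +x -0.519 tilt 0.002 F tool [ 2.6 -1.9  1.9] F ring [-3.2 -0.4 -1.9] M [ 0.59  0.72 -0.23] grip 109.0 q [ 0.3   0.26 -0.7   2.07  0.73  0.44  0.21]
```

Now I'll go to the stop in small steps, watching the moment.

```bash
python3 -m crank '[0,0.01,-0.57,0,0,0,0.05,0,0.06,-1.15,0,0,0,0.1,0,0.06,-1.15,0,0,0,0.1,0,0.06,-1.15,0,0,0,0.1]'; python3 st.py;  python3 -m crank '[0,0.01,-0.57,0,0,0,0.05,0,0.01,-0.57,0,0,0,0.05,0,0.01,-0.57,0,0,0,0.05]'; python3 st.py
```

```text
t: 11.43
ee_pos: [588.0, 119.3, 201.9]
eef_rot: [0.679, 2.549, 0.248]
contact_force: [-1.7, 0.3, -3.0]
opening: 19.9
grip_force: 108.9
t 11.4333 org in ring [-0.6 -0.3 -9.4] handle ccw from +x -0.619 tilt 0.001 F tool [ 2.6 -1.3  1.8] F ring [-2.9  0.4 -1.8] M [ 0.79  0.89 -0.22] grip 109.0 q [ 0.31  0.25 -0.68  2.09  0.71  0.42  0.14]
t: 11.68
ee_pos: [585.8, 115.1, 200.6]
eef_rot: [0.743, 2.534, 0.266]
contact_force: [0.3, 4.8, -2.3]
opening: 19.8
grip_force: 109.1
t 11.6833 org in ring [-0.1  0.3 -9.2] handle ccw from +x -0.669 tilt 0.002 F tool [3.4 3.5 2.4] F ring [-0.5  4.8 -2.4] M [-0.38  1.03 -0.91] grip 109.0 q [ 0.31  0.24 -0.67  2.1   0.7   0.41  0.1 ]
```

```bash
python3 -m crank '[0,0,-0.3,0,0,0,0.025,0,0.01,-0.57,0,0,0,0.05,0,0.01,-0.57,0,0,0,0.05,0,0.01,-0.57,0,0,0,0.05]'; python3 st.py
```

```text
t: 12.02
ee_pos: [584.2, 112.7, 200.2]
eef_rot: [0.801, 2.516, 0.288]
contact_force: [7.2, 14.9, -0.3]
opening: 20.0
grip_force: 111.8
t 12.0167 org in ring [ 1.5  2.3 -8.8] handle ccw from +x -0.716 tilt 0.007 F tool [ 3.8 15.5  4.7] F ring [ 7.3 14.1 -4.6] M [-2.62  0.92 -2.5 ] grip 112.0 q [ 0.31  0.24 -0.67  2.11  0.69  0.4   0.07]
```

At the hard stop. I'll relax the load and withdraw along the axis.

```bash
python3 -m crank '[0,0.01,0.6,0,0,0,-0.05,0,0.01,0.7,0,0,0,-0.06,0,0.01,0.7,0,0,0,-0.06]'; python3 st.py;  python3 -m crank '[0,0,0,-0.5,0,0,0,0,0,0,-1,0,0,0,0,0,0,-1.5,0,0,0,0,0,0,-4,0,0,0,0,0,0,-8,0,0,0,0,0,0,-12,0,0,0,0,0,0,-12,0,0,0,0,0,0,-12,0,0,0]'; python3 st.py
```

```text
t: 12.27
ee_pos: [586.2, 115.5, 200.5]
eef_rot: [0.735, 2.537, 0.263]
contact_force: [-1.6, 5.4, -3.0]
opening: 19.9
grip_force: 109.4
t 12.2667 org in ring [-0.3  0.1 -9.4] handle ccw from +x -0.662 tilt 0.001 F tool [5.3 2.9 2.1] F ring [-2.4  5.5 -2.1] M [-0.23  1.54 -0.75] grip 109.0 q [ 0.31  0.25 -0.67  2.1   0.7   0.41  0.11]
t: 12.93
ee_pos: [526.4, 108.4, 307.5]
eef_rot: [0.738, 2.53, 0.262]
contact_force: [0.6, 0.4, -1.1]
opening: 19.8
grip_force: 112.7
t 12.9333 org in ring [  1.5  -0.8 112.6] handle ccw from +x -0.665 tilt 0.007 F tool [0.2 0.3 1.3] F ring [ 0.   0.4 -1.3] M [ 0.5   0.47 -0.07] grip 113.0 q [ 0.56 -0.07 -0.84  2.1   0.1   0.57  0.64]
```

```bash
python3 - <<'E'
from h import *
d=np.array([.9816,.1910,0]); x=-d; z=np.array([0,0,-1.])
Rm=frame(z,np.cross(z,x)); p=np.array([608,-232,0])+65*d; p[2]=230; print(p); rel(p,Rm)
E
```

```text
[ 671.804 -219.585  230.   ]
shift cm [-25.55 -23.2   12.5 ] rot [ 0.149  0.522 -0.742]
```

```bash
python3 -m crank '[0,-25.5,-23.2,12.5,0.149,0.522,-0.742,0,-25.5,-23.2,12.5,0.149,0.522,-0.742,0,-25.5,-23.2,12.5,0.149,0.522,-0.742,0,-25.5,-23.2,12.5,0.149,0.522,-0.742,0,-25.5,-23.2,12.5,0.149,0.522,-0.742,0,-25.5,-23.2,12.5,0.149,0.522,-0.742,0,-25.5,-23.2,12.5,0.149,0.522,-0.742,0,-25.5,-23.2,12.5,0.149,0.522,-0.742,0,-25.5,-23.2,12.5,0.149,0.522,-0.742,0,-25.5,-23.2,12.5,0.149,0.522,-0.742,0,-25.5,-23.2,12.5,0.149,0.522,-0.742,0,-25.5,-23.2,12.5,0.149,0.522,-0.742,0,-25.5,-23.2,12.5,0.149,0.522,-0.742,0,-25.5,-23.2,12.5,0.149,0.522,-0.742,0,-25.5,-23.2,12.5,0.149,0.522,-0.742]'
python3 - <<'E'
from h import *
d=np.array([.9816,.1910,0]); x=-d; z=np.array([0,0,-1.])
Rm=frame(z,np.cross(z,x)); p=np.array([608,-232,0])+65*d; p[2]=7; print(p); rel(p,Rm)
s=readout.sense(); print(s['joints'])
c=cam('wrist'); im,D=vision.grab_frame('wrist'); r0=R.from_rotvec(s['eef_rot']).as_matrix(); T=(cloud(c,D)-s['ee_pos'])@r0
for v in(20,60,100,140,200):
    row=T[v]; ok=np.where((row[:,2]<0)&(row[:,2]>-60)&(np.arange(560)>225)&(np.arange(560)<330))[0]
    print(v,row[ok.min()].round(1),row[ok.max()].round(1),row[(ok.min()+ok.max())//2].round(1))
for v in range(0,16,4): print(v,T[v,200].round(1),T[v,350].round(1))
im,D=vision.grab_frame('top'); np.savez('top1.npz',im=im,D=D)
E
```

```text
t: 14.18
ee_pos: [671.6, -217.8, 226.0]
eef_rot: [0.306, -3.123, -0.002]
contact_force: [0.1, 0.2, -1.8]
opening: 19.5
grip_force: 112.5
[ 671.804 -219.585    7.   ]
shift cm [-0.07 -0.22 21.9 ] rot [ 0.002 -0.004  0.003]
[ 0.65675519  0.64493121 -0.61580555  1.36935607  0.37451854  1.24820869
  1.78251907]Traceback (most recent call last):
  File "<stdin>", line 8, in <module>
    return umr_minimum(a, axis, None, out, keepdims, initial, where)
ValueError: zero-size array to reduction operation minimum which has no identity
```

```bash
python3 - <<'E'
from h import *
im,D=vision.grab_frame('wrist'); save('w4.png',im); np.savez('w4.npz',D=D)
E
```

```text
(no output)
```

View pics/w4.png

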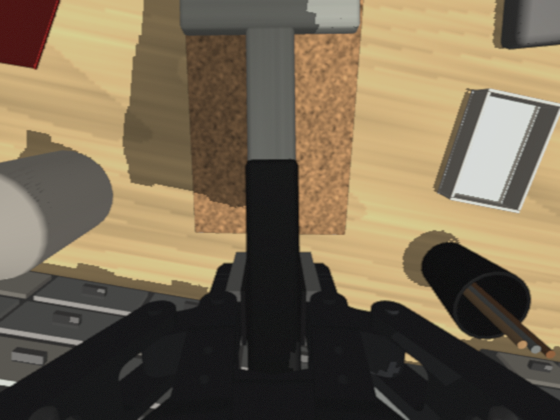

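The spanner has pitched head-down in the grip: the head's rear edge is now at row 33, against 8 before. I'll measure the tilt so I can compensate.

```bash
python3 - <<'E'
from h import *
s=readout.sense(); c=cam('wrist'); D=np.load('w4.npz')['D']; r0=R.from_rotvec(s['eef_rot']).as_matrix(); T=(cloud(c,D)-s['ee_pos'])@r0
for nm,(a,b,u0,u1) in dict(shank=(42,150,254,288),grip=(165,235,254,290)).items():
    m=T[a:b,u0:u1].reshape(-1,3); m=m[(m[:,2]<40)&(m[:,2]>-60)]; k=np.polyfit(m[:,0],m[:,2],1); res=m[:,2]-np.polyval(k,m[:,0]); g=abs(res)<2.5; print(nm,len(m),np.polyfit(m[g,0],m[g,2],1),m.mean(0))
for v in(10,20,30,36): print(T[v,200].round(1))
for v in(60,120): 
    u=np.arange(220,330); g=T[v,u,2]<60; print(T[v,u[g][0]].round(1),T[v,u[g][-1]].round(1))
E
```

```text
shank 3662 [  0.29124904 -18.03465305] [76.21336215 -0.42764008  4.16241544]
grip 2510 [  0.28965449 -20.00204786] [36.23738497 -0.07104733 -9.50572671]
[109.4 -28.9  13.4]
[105.4 -28.8  11.9]
[102.3 -29.5  14.6]
[136.9 -69.2 221.4]
[ 90.2 -10.5  10. ] [90.3  8.8 10.3]
[ 66.7 -10.    1.8] [  72.     0.4 -142.7]
```

```bash
python3 -m crank '[0,0,-0.2,4,0,0.283,0,0,0,-0.2,8,0,0.283,0,0,0,-0.2,12,0,0.283,0,0,0,-0.2,15,0,0.283,0,0,0,-0.2,18,0,0.283,0,0,0,-0.2,20,0,0.283,0,0,0,-0.2,20.8,0,0.283,0,0,0,-0.2,20.8,0,0.283,0,0,0,-0.2,20.8,0,0.283,0]'
python3 - <<'E'
from h import *
s=readout.sense(); c=cam('wrist'); im,D=vision.grab_frame('wrist'); P=cloud(c,D)
for v in(50,80,110,140,180,220): print(P[v,271].round(1))
print(P[20,205].round(1),P[20,335].round(1),P[120,210].round(1)); print(R.from_rotvec(s['eef_rot']).as_matrix()[:,2])
E
```

```text
t: 15.03
ee_pos: [671.5, -220.2, 18.8]
eef_rot: [0.277, -2.843, 0.037]
contact_force: [0.1, -0.8, -0.7]
opening: 19.2
grip_force: 112.5
[ 580.9 -238.2   37. ]
[ 592.1 -236.    35.3]
[ 604.4 -233.6   36.2]
[ 616.3 -231.3   36. ]
[ 632.4 -228.1   38.2]
[ 648.1 -225.1   37.6]
[ 574.  -266.7   36.7] [ 563.5 -215.2   36. ] [ 606.2 -264.3    4.1]
[-0.27718508 -0.05271182 -0.95936953]
```

The spanner is level, its shank top at 36 mm against 26 when resting. I'll lower it the last 9.5 mm and release.

```bash
python3 -m crank '[0,-0.14,0,0.5,0,0,0,0,-0.22,0,0.75,0,0,0,0,-0.27,0,0.92,0,0,0,0,-0.27,0,0.92,0,0,0,0,-0.27,0,0.92,0,0,0,0.4,-0.27,0,0.92,0,0,0,0.8,-0.27,0,0.92,0,0,0,0.8,-0.27,0,0.92,0,0,0,0.8,-0.27,0,0.92,0,0,0]'
python3 -m crank '[0.8,0,0,-2,0,0,0,0.8,0,0,-5,0,0,0,0.8,0,0,-9,0,0,0,0.8,0,0,-13,0,-0.28,0,0.8,0,0,-18,0,-0.28,0,0.8,0,0,-20,0,-0.28,0,0.8,0,0,-20,0,-0.28,0,0.8,0,0,-20,0,-0.28,0]'
python3 - <<'E'
from h import *
c=cam('wrist'); im,D=vision.grab_frame('wrist'); P=cloud(c,D); save('w5.png',im); np.savez('w5.npz',im=im,D=D,K=c[0],r=c[1],t=c[2])
t,_=vision.grab_frame('top'); save('t5.png',t); print(c[0][0,0])
E
```

```text
t: 15.83
ee_pos: [671.0, -220.2, 8.1]
eef_rot: [0.278, -2.842, 0.037]
contact_force: [-0.8, 0.1, 0.3]
opening: 67.4
grip_force: 0.0
t: 16.5
ee_pos: [727.0, -210.1, 202.2]
eef_rot: [0.304, -3.122, -0.0]
contact_force: [0.4, 0.4, -0.5]
opening: 68.2
grip_force: 0.0
344.5986763550125
```

View pics/w5.png

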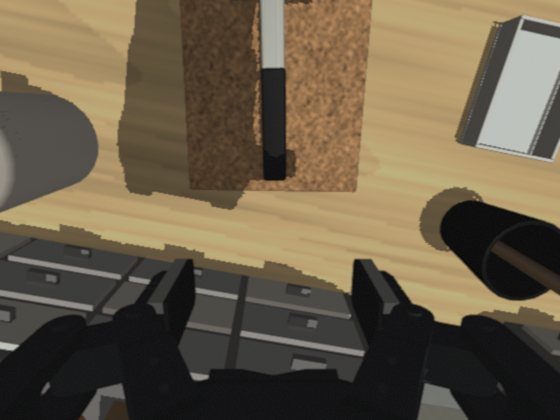

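The view shows the spanner flat on the mat, grip from (273,70) to (274,180), within the mat's edges and released. One last numeric check of its level and of the holes' angle.

```bash
python3 - <<'E'
from st import *
f=np.load('w5.npz'); c=(f['K'],f['r'],f['t']); P=cloud(c,f['D'])
for v in(10,35,60,80,120,165): print(P[v,273].round(1))
d=np.array([.9816,.191]); E0=P[172,274][:2]; rel_=(E0-[608,-232]); print('end in mat',rel_@d, rel_@[-d[1],d[0]])
t=cv2.imread('pics/t5.png',0); ct=cam('top')
# darkest opposite pair on the plate's 30 mm circle
best=[]
for a in np.arange(0,np.pi,.03):
    v=0
    for s in(1,-1):
        u=proj(ct,C+F@(s*30*np.array([np.cos(a),np.sin(a),0]))); v+=cv2.getRectSubPix(t,(3,3),tuple(map(float,u))).mean()
    best.append((round(v,1),round(a-np.pi/2,2)))
print(sorted(best)[:5]); s=readout.sense(); print(s['t'],s['contact_force'])
E
```

```text
[ 580.5 -237.8   27.2]
[ 598.5 -234.3   25.1]
[ 617.9 -230.5   26.4]
[ 633.9 -227.4   28.7]
[ 666.8 -221.    27.8]
[ 706.6 -213.2   26.8]
end in mat 106.72477607901006 0.5479464702946603
[(np.float64(47.1), np.float64(-0.58)), (np.float64(49.1), np.float64(-0.55)), (np.float64(49.8), np.float64(-0.61)), (np.float64(54.3), np.float64(-0.64)), (np.float64(56.6), np.float64(-0.52))]
16.6 [-0.45967934 -0.21540146  0.09470826]
```

```bash
python3 -c "
from station import order; print(order.job_done())"
```

```text
the job is handed in; nothing more can be done
None
```

The job is handed in at about 16.6 s of the 72 s limit: the ring was turned clockwise to its stop with the spanner, and the spanner is back flat on the mat, pins down and released; the verdict wasn't shown, but my last check (hole angle about -0.58 rad, about -0.6 expected at the stop) agrees.

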